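# Slide the radio battery under the shelf onto charge

## Task

Put the radio battery on charge: slide it along the long guide rail, brass contact end first, through the mouth of the dock and under the shelf, until it is fully home against the sprung contacts and the spring catch has closed behind it. The battery must stay flat on the bench and be pushed firmly but never rammed. Leave the meter, the brush and the handset where they lie.

Things in the scene. Friction and masses are not known exactly. Their poses are not given: they have to be found in the camera images.
- pack: radio battery pack, a plain olive box 130 long (its x) x 100 wide (its y) x 50 high, about 0.7 kg, loose on the bench; origin: centre of its underside. Too wide to grasp. Two brass contacts on its +x end face, their tabs visible on the top at that end.
- pack_lead (a point): middle of the lower edge of the pack's brass contact end face (pack x = +65 mm, z = 0)
- pack_rear (a point): middle of the lower edge of the pack's plain rear end face (pack x = -65 mm, z = 0), the face to push on at the last
- dock: aluminium charging dock fixed to the bench, no floor: the pack slides on the bench. Origin: on the bench, mid-mouth, below the shelf's front edge; x = the way the pack goes in, y to the left of that, z up (places below in mm, dock frame). Channel 104 wide, y -52 to +52. Besides the long rail there is a short one on the y = +52 side, 30 high, x +30 to +165.
- rail_end (a point): free outer end of the long guide rail: its top inner edge, dock x = -235, y = -52, z = 30. The rail is 30 high and 14 thick (y -52 to -66) and runs straight to x = +165, so 235 of it stick out in front of the mouth. The pack slides along its inner face.
- shelf_edge (a point): middle of the lower front edge of the shelf that roofs the dock: dock x = 0, z = 80. The shelf covers x 0 to 170, y -70 to +70, z 80 to 88; a test set stands on it, x 45 to 165, up to z = 190. The seated pack's rear face is at x = 13 to 30.5, under the shelf, beyond an upright gripper: lean the tool so that the fingertips reach under.
- catch (a joint): steel spring catch beside the mouth, y = +52 side, z 11 to 41: pivot at dock x = -32, y = +62, sloping inwards to its tip at y = +42, which ends at x = +20 (all x +/- 7, see contacts). The passing pack pushes it aside, then it springs back behind the pack's rear face. 0 rad = at rest (closed), positive = pushed outwards, about 0.13 while the pack passes.
- contacts (a joint): sprung black contact block, face at dock x = 143, 60 wide, z 15 to 45; value = how far it is pushed in (m), 0 at rest, 0.007 to 0.0105 with the pack seated; pushes back with 3 to 6.5 N. A hard stop follows at x = 153.5. Catch, contacts and stop sit on one stiff slide, set by hand anywhere within 7 mm either way of the x figures given: feel for it.
- meter: black hand-held multimeter 135 x 70 x 39 mm lying on the bench, origin under its centre; leave alone
- brush: paint brush with an orange handle, 190 mm long, lying on the bench; leave alone
- handset: black telephone handset 200 x 52 x 41 mm lying on the bench, origin under its centre, long axis x; leave alone
Mind the look-alikes: they are no part of the job. Of the things that look like the pack, the smallest one is meant.

How it is judged (in metres and radians):
At the end, for the whole second after the job is handed in: The pack lies flat and at rest under the shelf, contact end inwards (that end over 140 mm past the mouth), square within 0.06 rad, with the catch sprung back behind it (under 0.04 rad) and the contact block pushed in by more than 4.5 mm (x of pack_lead in the frame of dock above 0.14 m and angle between the x axis of pack and the x axis of dock, either way round below 0.06 rad and height (world z) of pack below 0.004 m and angle between pack's own z axis and vertical below 0.05 rad and value of joint catch below 0.04 rad and value of joint contacts above 0.0045 m and linear speed of pack below 0.01 m/s); the robot touches nothing.
It fails at once if the pack is rammed (over 45 N from the robot) (contact force between any of the fingers, the arm and pack above 45 N).
It fails at once if the pack is tipped or lifted off the bench (angle between pack's own z axis and vertical above 0.2 rad or height (world z) of pack above 0.02 m).
It fails at once if a bystander (meter, brush or handset) is moved by more than 20 mm (distance of any of meter, brush, handset from where it was at the start of the episode above 0.02 m).
It also fails if it takes over 61 s, if anything falls off the work surface, if the arm or the gripper's body presses on something with over 40 N, if the wrist force passes 120 N, or if a joint passes its speed limit or range.

## Robot

A 6-joint arm with a two-finger parallel gripper is mounted at the origin on the work surface. World frame = base frame: x ahead of the robot, y to its left, z up, the work surface at z = 0. Lengths are in mm, angles in rad, forces in N, time in s.
With the tool pointing down it reaches from about 325 to 775 mm from the base axis. Payload 5.5 kg.
Tool frame: the origin (TCP) lies on the centre line of the jaws, within the pads' length; the fingertips stand 22 mm ahead of it and the grasp point (between the pads) lies 3 mm ahead of it; z points along the fingers, y is the line along which they close (so a half turn about z gives the same grasp; the last joint's range is limited). The gripper opens to 85 mm and grips with 20 to 120 N. Pads are 22 mm wide; open, the fingers measure 114 mm over their backs; the gripper's body (76 mm by 85 mm) begins 54 mm behind the grasp point. The pads swing forward as they close: fully open they stand 13 mm farther back than shut.
Start: joints at [1.195, 0.091, 1.231, -0, 1.82, -0.057], TCP at [188.061, 569.78, 253.275] pointing down, gripper open.
Joint ranges: [-2.87, 2.87], [-0.86, 2.18], [0.17, 2.46], [-1.51, 4.65], [0.06, 2.69], [-2.65, 2.65]. Speed limits (rad/s): [2.57, 2.57, 3.01, 3.14, 3.14, 3.14].

## Interface

Orientations are given as a unit quaternion [w, x, y, z].
In Python, from bench import * gives the robot as it stands.
- The arm moves only by the tool jog_arm, never from a script. Its argument "rows" is a list of rows, each a list of 2 entries, a list of its own where there are three numbers: the shift along the tool's x, y, z in mm, then the turn about the tool's z in degrees. In form: [[[dx, dy, dz], roll], ...]. A call has 1 to 8 rows; each row shifts and turns the commanded pose from where the row before left it, along the tool's axes as they then stand; what a row does not reach is not made up. A row lasts 1/10 s, in which the tool goes at most 50 mm and 8.59 degrees, less where a joint would pass 70% of its speed; a pose out of reach is approached as far as the arm can. A call is refused whole if a number of a shift passes 50 or a number of a turn 8.59, either way. A call with a gripper value outside its range is refused whole. "hand" is the finger opening in mm, from 0 to 85.4, set as the call begins (left out, the last holds). The fingers move at their own pace and stop on an object; "grip_force" is the grip in N (left out, the last holds). Time passes only in rows, so rows that do not move let the fingers close. It gives the time, the measured TCP pose, the force, the opening and the grip force at its end, in the units of the state.
- get_obs(): the state, without advancing time (a new reading comes with each control period).
- camera(name): name is "side" or "top"; returns a dict with "img" (420x560x3 uint8, red, green, blue), "mtx" (3x3 intrinsics, pixels), "rvec" (rotation vector, rad) and "tvec" (3), from world to camera coordinates, as OpenCV has them. Camera axes: x right, y down, z forward; pixel columns grow to the right and rows downward; lengths in mm; the calibration is good to about 2 mm. A picture is of the moment at which its call begins. There is no depth.
- hand_in(): hands the job in; it is judged then, once.
Trained networks look in the newest picture that a camera, given by its name, has taken for a name from the list of things; names that differ only in an ending like _2 or _b are one class to them, and where a whole thing is asked for, a point or a joint stands for the part that bears it (a point fixed in the world has none). Each returns a list of dicts, best first, with "p" (0 to 1); they miss things now and then, are a little off and sometimes report something else, mostly with a low value. They report only what shows in the picture. A call takes as long as a camera call. They do not tell look-alikes from the thing itself.
- regions_of(camera, target): "region" (420x560 bool, what is visible of it) and "box" ([centre column, centre row, width, height] in pixels, round what is visible of it).
- tip_of(camera, target): "centre" ([column, row] in pixels: a listed point, or the origin of a listed thing).
The state is a dict: "clock": time; "qpos": joint angles; "qd": joint speeds; "tau": joint torques, N m; "eef_pos": TCP position; "tool_rot": TCP orientation; "wrist_force": force on the tool from outside, world axes, zero at the start; "moment": the same for the moment, N m; "opening": finger opening in mm; "gripper_force": force on a finger pad.
Only numpy, scipy, OpenCV 4.12 (cv2) and the standard library are available. Lean on these libraries where they do the work, as an engineer would, in place of code of your own. Each camera call takes 0.05 s, during which the arm holds its last target. There are 200 camera calls.

## Working session

There is one attempt and no reset: what is moved stays moved. The work goes in short steps, Python scripts to look and compute and a tool call to move; the robot and the scene stay as the last step left them, time stands still between calls to the robot, and variables do not carry over. Pictures are saved under pics/ and viewed, at most 10 in all, crops included, and the job is handed in when it is done.

Besides the shell and the picture viewer there is one more tool, called after ">>>" as name(argument=value, ...), one argument or row to a line, values as JSON. jog_arm: Moves the arm, as the interface text tells. Its arguments: {"type":"object","properties":{"rows":{"type":"array"},"hand":{"type":"number"},"grip_force":{"type":"number"}},"required":["rows"]}

```bash
mkdir -p pics; cat > h.py <<'E'
from bench import *
import numpy as np, cv2
def ray(c,px,z):
    R,_=cv2.Rodrigues(np.array(c["rvec"],float));t=np.array(c["tvec"],float).ravel()
    d=R.T@np.linalg.solve(np.array(c["mtx"],float),[px[0],px[1],1.]);o=-R.T@t
    return (o+d*(z-o[2])/d[2]).round(1)
def proj(c,P):
    return cv2.projectPoints(np.array(P,float).reshape(-1,1,3),np.array(c["rvec"],float),np.array(c["tvec"],float),np.array(c["mtx"],float),None)[0].reshape(-1,2)
E
python3 - <<'E'
from h import *
ims=[]
for n in("top","side"):
    c=camera(n);cv2.imwrite(f"pics/{n}0.png",c["img"][:,:,::-1])
    R,_=cv2.Rodrigues(np.array(c["rvec"],float));print(n,"cam",(-R.T@np.array(c["tvec"]).ravel()).round(0))
    for t,z in(("pack",0),("pack_lead",0),("pack_rear",0),("rail_end",30),("shelf_edge",80),("dock",0),("meter",0),("brush",0),("handset",0)):
        for r in tip_of(n,t)[:4]:print(n,t,round(r["p"],2),np.round(r["centre"],1),ray(c,r["centre"],z)[:2])
    for r in regions_of(n,"pack")[:4]:print("reg",round(r["p"],2),np.round(r["box"]),r["region"].sum())
print(get_obs())
E
```

```text
top cam [ 311.   26. 1391.]
top pack 0.96 [238.8 229.1] [576.2 132. ]
top pack 0.72 [194.8 170.8] [779.  253.5]
top pack 0.71 [302.3 150.4] [807.8 -93.6]
top pack_lead 0.75 [260.7 232.2] [559.   66.1]
top pack_lead 0.57 [317.5 176.9] [ 714.6 -130.3]
top pack_rear 0.74 [225.2 165.9] [784.2 156.3]
top rail_end 0.97 [220.5 259.1] [486.8 192. ]
top rail_end 0.69 [421.  254.2] [ 433.9 -400.3]
top dock 0.72 [295.8 235.3] [537.2 -39.8]
top meter 0.9 [397.2 209.5] [ 581.9 -361.9]
top brush 0.9 [148.4 257.2] [521.2 412.8]
reg 0.85 [239. 227.  45.  36.] 1557
reg 0.85 [304. 150.  66.  74.] 2795
reg 0.74 [193. 168.  63.  51.] 3004
side cam [ 284. -780.  695.]
side pack 0.69 [361.7 252.2] [797.1 -84.4]
side pack 0.64 [251.8 224.3] [580.5 118.3]
side pack 0.56 [303.5 189.7] [782.5 230.9]
side pack_lead 0.78 [336.5 271.1] [ 706.2 -123.7]
side pack_lead 0.21 [337.  366.2] [ 585.1 -354.3]
side pack_rear 0.82 [311.9 206.3] [768.1 141.4]
side pack_rear 0.3 [204.9 174.4] [527.9 419.2]
side rail_end 0.77 [208.2 207. ] [483.4 193.8]
side dock 0.72 [253.1 267.3] [528.4 -43.6]
side dock 0.2 [341.6 368.2] [ 
[... 271 characters left out ...]
, 'qpos': array([ 1.19527010e+00,  9.10794386e-02,  1.23072614e+00,  4.62123257e-05,
        1.81982952e+00, -5.66805445e-02]), 'qd': array([-2.62020999e-05, -2.27787948e-04,  1.63858506e-03,  5.75386881e-04,
        3.97151305e-04, -2.23350355e-04]), 'tau': array([ 2.30375321e-03, -4.58476925e+01, -4.18102527e+01,  1.08875690e-04,
        7.97183602e-04,  2.02135976e-05]), 'eef_pos': array([188.05798942, 569.76272103, 253.27276094]), 'tool_rot': array([-2.64227448e-05,  1.58742773e-01,  9.87319974e-01, -1.59247864e-05]), 'wrist_force': array([ 0.10436003, -1.2482165 ,  0.09627295]), 'moment': array([ 0.05001663, -0.00198957,  0.0478974 ]), 'gripper_force': 0.0, 'opening': 84.99485145057416}
```

View pics/top0.png

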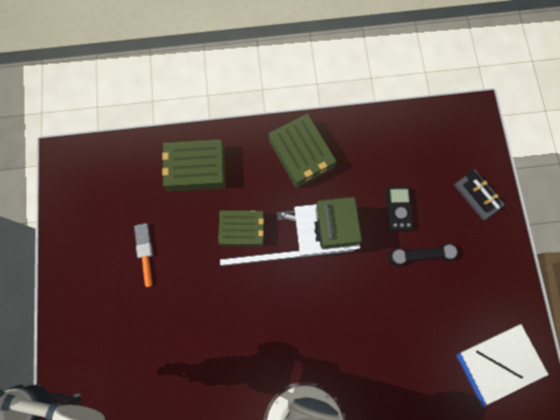

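View pics/side0.png

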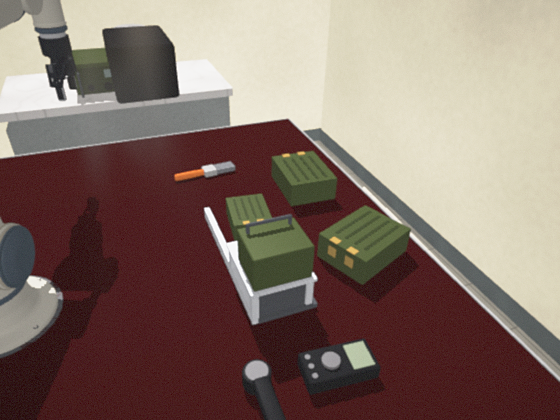

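```bash
python3 - <<'E'
from h import *
from scipy.optimize import minimize
c=camera("top");im=c["img"]
cv2.imwrite("pics/crop1.png",cv2.resize(im[195:275,210:370,::-1],None,fx=5,fy=5,interpolation=cv2.INTER_CUBIC))
hsv=cv2.cvtColor(im,cv2.COLOR_RGB2HSV)
w=((hsv[...,2]>130)&(hsv[...,1]<60)).astype(np.uint8)
# rail pixels in front of mouth: cols 215-290 rows 245-270
ys,xs=np.nonzero(w[245:272,214:292]);ys+=245;xs+=214
print(len(xs),xs.min(),xs.max())
for x in range(218,362,8):
    r=np.nonzero(w[240:272,x])[0]+240;print(x,r.min() if len(r) else None,r.max() if len(r) else None,end="; ")
l=cv2.fitLine(np.c_[xs,ys].astype(np.float32),cv2.DIST_L2,0,.01,.01).ravel();print(l)
for x in(221,290):print(ray(c,(x,l[3]+(x-l[2])*l[1]/l[0]),30))
m=[r for r in regions_of("top","pack") if abs(r["box"][0]-239)<6][0]["region"]
k=cv2.minAreaRect(np.argwhere(m)[:,::-1].astype(np.float32));b=cv2.boxPoints(k);print(b)
for p in b:print(ray(c,p,50))
for t,z in(("catch",26),("shelf_edge",80),("contacts",30)):
    for n in("top","side"):
        for r in tip_of(n,t)[:2]:print(n,t,r["p"],r["centre"])
E
```

```text
452 220 291
218 None None; 226 259 264; 234 258 263; 242 257 262; 250 256 261; 258 255 260; 266 254 260; 274 253 259; 282 252 258; 290 252 257; 298 240 256; 306 240 254; 314 240 253; 322 249 253; 330 248 252; 338 248 251; 346 247 250; 354 246 249; [ 9.9383134e-01 -1.1090183e-01  2.5574115e+02  2.5802875e+02]
[478.3 191.2  30. ]
[477.9 -14.4  30. ]
[[219. 245.]
 [219. 210.]
 [263. 210.]
 [263. 245.]]
[526.  190.5  50. ]
[631.2 181.9  50. ]
[616.3  50.9  50. ]
[511.4  61.9  50. ]Traceback (most recent call last):
  File "<stdin>", line 19, in <module>
ValueError: it knows: brush, dock, handset, meter, pack, pack_lead, pack_rear, rail_end, shelf_edge
```

View pics/crop1.png

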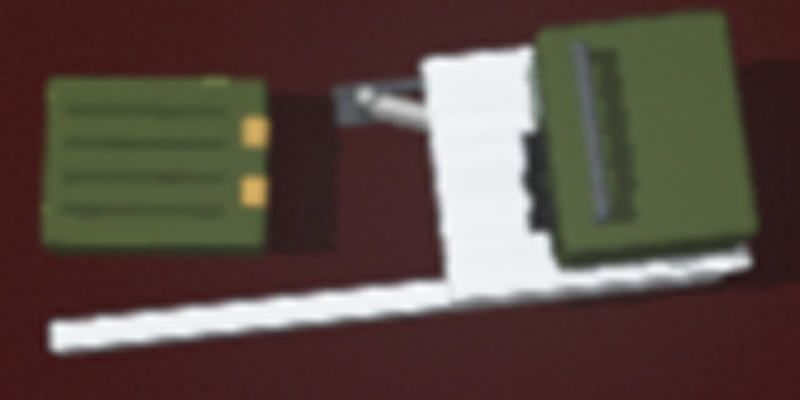

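The look-alikes are the three olive boxes at (239,228), (194,168) and (303,150) in the top picture. The first is the smallest, about 45x36 px (130x100 mm), and the crop confirms two brass tabs facing the mouth at crop (255,130) and (255,190). In the same crop the catch is at (390,105), and the rail runs from (50,322) to (750,265).

The rows have no tilt term, so I'll test whether the arm leans the tool at the edge of its reach.

>>> jog_arm(
  rows=[
    [[45,-15,0],0],
    [[45,-15,0],0],
    [[45,-15,0],0],
    [[45,-15,0],0],
    [[-15,-47,0],0],
    [[-15,-47,0],0],
    [[-15,-47,0],0],
    [[-15,-47,0],0],
  ],
  hand=60,
)

```text
clock: 2.0
eef_pos: [-3.9, 370.1, 253.0]
tool_rot: [0.0, 0.158, 0.987, -0.0]
wrist_force: [0.7, -0.3, 1.6]
opening: 60.0
gripper_force: 0.0
```

```bash
python3 - <<'E'
from h import *
from scipy.optimize import least_squares
o=get_obs();print(o["eef_pos"].round(1),o["tool_rot"].round(3),o["qpos"].round(2))
ct,cs=camera("top"),camera("side")
# dock fit: (x0,y0,yaw of x axis)
pts=[((-235,-52,30),(220.3,259.3)),((-235,-66,30),(220.4,265)),((0,70,88),(294,207)),((0,-70,88),(300,254.8))]
def W(p,q):
    c,s=np.cos(p[2]),np.sin(p[2]);return (p[0]+c*q[0]-s*q[1],p[1]+s*q[0]+c*q[1],q[2])
def f(p):
    r=[(proj(ct,W(p,a))[0]-b) for a,b in pts]+[proj(cs,W(p,(-235,-52,30)))[0]-(208.2,207)]
    return np.ravel(r)
s=least_squares(f,[537,-43,-1.57]);print(s.x,s.fun.round(1))
# pack fit
L,M=(-65,65),(-50,50)
k=[((-65,50,50),(219.3,210.7)),((65,50,50),(263.5,210.8)),((65,-50,50),(263.2,244.8)),((-65,-50,50),(218.8,244))]
g=least_squares(lambda p:np.ravel([proj(ct,W(p,a))[0]-b for a,b in k]),[571,121,-1.57]);print(g.x,g.fun.round(1))
E
```

```text
[ -3.9 370.1 253. ] [ 0.     0.158  0.987 -0.   ] [ 1.49 -0.54  1.77 -0.    1.91  0.24]
[536.23613968 -41.17173841  -1.57059128] [-0.3  0.7 -0.1 -0.3  0.2 -0.   0.1 -0.1  0.3 -0.1]
[570.86233371 120.69908556  -1.68763386] [ 0.6  0.2 -0.2  0.3 -0.3 -0.6 -0.1  0.1]
```

>>> jog_arm(
  rows=[
    [[-15,-47,0],0],
    [[-15,-47,0],0],
    [[-15,-47,0],0],
    [[-15,-47,0],0],
    [[0,0,0],0],
  ],
)

```text
clock: 2.6
eef_pos: [-7.3, 236.8, 277.4]
tool_rot: [0.005, 0.159, 0.987, -0.026]
wrist_force: [-0.8, 0.5, -0.4]
opening: 60.5
gripper_force: 0.0
```

```bash
python3 - <<'E'
from h import *
o=get_obs();print(o["eef_pos"].round(1),o["tool_rot"].round(3),o["qpos"].round(2))
E
```

```text
[ -7.3 236.8 277.4] [ 0.005  0.159  0.987 -0.026] [ 1.47 -0.86  1.9  -0.01  2.14  0.21]
```

>>> jog_arm(
  rows=[
    [[-15,-47,30],0],
    [[-15,-47,30],0],
    [[-15,-47,30],0],
    [[0,0,0],0],
  ],
)

```text
clock: 3.0
eef_pos: [-14.2, 215.8, 242.3]
tool_rot: [0.016, 0.158, 0.984, -0.077]
wrist_force: [-0.0, 0.1, -0.1]
opening: 60.4
gripper_force: 0.0
```

```bash
cat > s.py <<'E'
from h import *
from scipy.spatial.transform import Rotation as Ro
o=get_obs();q=o["tool_rot"];R=Ro.from_quat(np.r_[q[1:],q[0]]).as_matrix()
print(round(o["clock"],2),o["eef_pos"].round(1),"q",o["qpos"].round(2),"F",o["wrist_force"].round(1));print(R.round(3))
E
python3 s.py
```

```text
3.0 [-14.2 215.8 242.3] q [ 1.5  -0.85  1.98 -0.02  2.18  0.24] F [-0.   0.1 -0.1]
[[-0.95   0.313  0.006]
 [ 0.308  0.938 -0.157]
 [-0.055 -0.147 -0.988]]
```

```bash
cat > d.py <<'E'
import sys
exec(open("s.py").read())
# args: roll-first deg, then world deltas x,y,z triples -> tool-axis shifts
a=list(map(float,sys.argv[1:]))
R=R@Ro.from_rotvec([0,0,np.radians(a[0])]).as_matrix()
for i in range(1,len(a),3):print((R.T@a[i:i+3]).round(1))
E
python3 d.py -18.5 200 200 8 466 -301 0 0 0 -205
```

```text
3.0 [-14.2 215.8 242.3] q [ 1.5  -0.85  1.98 -0.02  2.18  0.24] F [-0.   0.1 -0.1]
[[-0.95   0.313  0.006]
 [ 0.308  0.938 -0.157]
 [-0.055 -0.147 -0.988]]
[-201.1  195.4  -38.1]
[-464.4 -299.4   50.2]
[  1.1  32.2 202.4]
```

>>> jog_arm(
  rows=[
    [[0,0,0],-6.2],
    [[0,0,0],-6.2],
    [[0,0,0],-6.1],
    [[-34,33,-6],0],
    [[-34,33,-6],0],
    [[-34,33,-6],0],
    [[-34,33,-6],0],
    [[-34,33,-6],0],
  ],
)

```text
clock: 3.8
eef_pos: [156.9, 386.2, 250.0]
tool_rot: [0.003, -0.002, 0.997, -0.076]
wrist_force: [-0.9, -0.1, 1.7]
opening: 60.1
gripper_force: 0.0
```

>>> jog_arm(
  rows=[
    [[-40,15,0],0],
    [[-40,0,0],0],
    [[-40,-25,4],0],
    [[-40,-25,4],0],
    [[-40,-25,4],0],
    [[-40,-25,4],0],
    [[-40,-25,4],0],
    [[-40,-25,4],0],
  ],
)

```text
clock: 4.6
eef_pos: [477.4, 248.1, 248.6]
tool_rot: [0.003, -0.002, 0.997, -0.076]
wrist_force: [0.3, 0.5, 0.5]
opening: 60.0
gripper_force: 0.0
```

```bash
python3 s.py
```

```text
4.6 [477.4 248.1 248.6] q [ 0.5  -0.02  1.36 -0.14  1.87 -1.12] F [0.3 0.5 0.5]
[[-1.    -0.004  0.006]
 [-0.005  0.988 -0.151]
 [-0.005 -0.151 -0.988]]
```

>>> jog_arm(
  rows=[
    [[-36,-25.5,4],0],
    [[-36,-25.5,4],0],
    [[-36,-25.5,4],0],
    [[-36,-25.5,4],0],
    [[-35,-25.5,4],0],
    [[0,6.2,40.5],0],
    [[0,6.2,40.5],0],
    [[0,6.2,40.5],0],
  ],
)

```text
clock: 5.4
eef_pos: [656.5, 120.7, 124.3]
tool_rot: [0.003, -0.002, 0.997, -0.076]
wrist_force: [-0.0, -0.1, 0.4]
opening: 59.8
gripper_force: 0.0
```

>>> jog_arm(
  rows=[
    [[0,6.2,40.5],0],
    [[0,5.6,36],0],
    [[0,0,0],0],
    [[0,0,0],0],
  ],
)

```text
clock: 5.8
eef_pos: [656.3, 121.2, 48.8]
tool_rot: [0.002, -0.002, 0.997, -0.076]
wrist_force: [-0.1, 0.2, 0.3]
opening: 60.2
gripper_force: 0.0
```

```bash
python3 s.py; python3 - <<'E'
from h import *
c=camera("top");cv2.imwrite("pics/crop2.png",cv2.resize(c["img"][150:280,200:370,::-1],None,fx=4.5,fy=4.5,interpolation=cv2.INTER_CUBIC))
E
```

```text
5.8 [656.3 121.2  48.8] q [ 0.2   0.35  1.31 -0.15  1.51 -1.36] F [-0.1  0.2  0.3]
[[-1.    -0.004  0.005]
 [-0.005  0.988 -0.152]
 [-0.004 -0.152 -0.988]]
```

View pics/crop2.png

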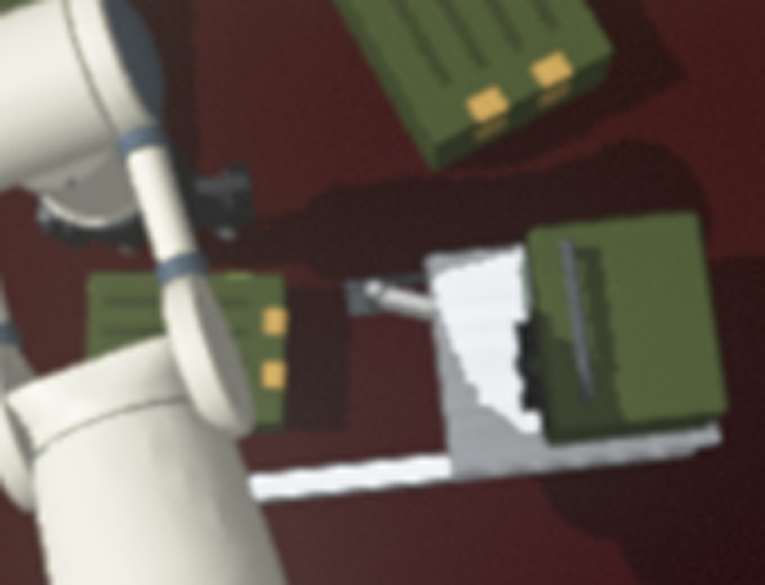

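The picture shows the gripper, at crop (150,210), standing clear beside the pack at crop (185,345). I'll push it sideways towards the rail.

>>> jog_arm(
  rows=[
    [[7,0,0],0],
    [[7,0,0],0],
    [[6,0,0],0],
    [[6,0,0],0],
    [[6,0,0],0],
    [[6,0,0],0],
    [[5,0,0],0],
    [[5,0,0],0],
  ],
)

```text
clock: 6.65
eef_pos: [610.1, 121.2, 51.3]
tool_rot: [0.006, -0.002, 0.997, -0.076]
wrist_force: [6.2, 0.8, 2.4]
opening: 60.2
gripper_force: 3.0
```

>>> jog_arm(
  rows=[
    [[3,0,0],0],
    [[3,0,0],0],
    [[2,0,0],0],
    [[1,0,0],0],
    [[1,0,0],0],
    [[0,0,0],0],
  ],
)

```text
clock: 7.25
eef_pos: [600.2, 120.9, 51.2]
tool_rot: [0.006, -0.002, 0.997, -0.076]
wrist_force: [5.9, -0.3, 3.5]
opening: 59.8
gripper_force: 2.7
```

>>> jog_arm(
  rows=[
    [[1,0,0],0],
    [[1,0,0],0],
    [[0,0,0],0],
  ],
)

```text
clock: 7.55
eef_pos: [598.3, 120.9, 51.2]
tool_rot: [0.006, -0.002, 0.997, -0.076]
wrist_force: [6.2, -0.8, 4.2]
opening: 59.7
gripper_force: 2.8
```

>>> jog_arm(
  rows=[
    [[1,0,0],0],
    [[1,0,0],0],
    [[1,0,0],0],
    [[0,0,0],0],
  ],
)

```text
clock: 7.95
eef_pos: [596.8, 120.5, 51.4]
tool_rot: [0.008, -0.002, 0.997, -0.076]
wrist_force: [12.2, -1.1, 0.7]
opening: 59.8
gripper_force: 6.2
```

```bash
cat > pk.py <<'E'
from h import *
c=camera("top")
for r in regions_of("top","pack")[:4]:
    if 205<r["box"][0]<300 and 200<r["box"][1]<260:
        m=r["region"];k=cv2.minAreaRect(np.argwhere(m)[:,::-1].astype(np.float32));print(r["p"],[ray(c,p,50)[:2].tolist() for p in cv2.boxPoints(k)])
for t in("pack","pack_lead","pack_rear"):
    for n in("top","side"):
        c=camera(n)
        for r in tip_of(n,t)[:3]:print(n,t,round(r["p"],2),ray(c,r["centre"],0)[:2])
E
python3 pk.py
```

```text
0.62 [[586.7, 179.3], [584.5, 47.4], [482.3, 48.7], [484.7, 178.3]]
top pack 0.82 [786.2 244.1]
top pack 0.81 [792.4 -92. ]
top pack 0.79 [543.  125.3]
side pack 0.95 [786.8 -87.9]
side pack 0.94 [532.6 118.4]
side pack 0.82 [793.5 250.8]
top pack_lead 0.76 [528.4  63.1]
top pack_lead 0.76 [ 713.2 -125. ]
side pack_lead 0.71 [543.9  45.2]
side pack_lead 0.61 [ 705.4 -130.7]
top pack_rear 0.56 [783.2 159.2]
top pack_rear 0.53 [550.2 -49.4]
side pack_rear 0.96 [776.2 149.9]
side pack_rear 0.3 [528.2 444.2]
```

>>> jog_arm(
  rows=[
    [[-15,0,0],0],
    [[-20,0,0],0],
    [[0,4,-30],0],
    [[0,0,-30],8.5],
    [[0,0,-30],8.5],
    [[0,0,-35],8.5],
    [[0,0,-35],8.5],
    [[0,0,-35],8.5],
  ],
)

```text
clock: 9.45
eef_pos: [626.5, 154.6, 242.7]
tool_rot: [0.03, 0.362, 0.929, -0.07]
wrist_force: [1.2, 0.1, 0.2]
opening: 60.1
gripper_force: 0.0
```

>>> jog_arm(
  rows=[
    [[0,0,-15],8.5],
    [[0,0,0],8.5],
    [[0,0,0],8.5],
    [[0,0,0],8.5],
    [[0,0,0],8.5],
    [[0,0,0],5],
  ],
)

```text
clock: 10.05
eef_pos: [626.6, 156.7, 256.0]
tool_rot: [0.056, 0.705, 0.705, -0.052]
wrist_force: [0.3, 0.4, 0.1]
opening: 59.6
gripper_force: 0.0
```

```bash
python3 d.py 0 -130 -400 0 -250 -310 0 -260 -90 0
```

```text
10.05 [626.6 156.7 256. ] q [ 0.27  0.25  1.06 -0.16  1.87  0.22] F [0.3 0.4 0.1]
[[ 0.001  1.     0.005]
 [ 0.988 -0.001 -0.152]
 [-0.152  0.006 -0.988]]
[-395.6 -129.8   59.9]
[-306.8 -249.8   45.6]
[ -89.3 -259.9   12.2]
```

>>> jog_arm(
  rows=[
    [[-46,-15,7],0],
    [[-46,-15,7],0],
    [[-46,-15,7],0],
    [[-46,-15,7],0],
    [[-46,-15,7],0],
    [[-46,-15,7],0],
    [[-46,-15,7],0],
    [[-46,-15,7],0],
  ],
)

```text
clock: 10.85
eef_pos: [507.4, -217.3, 255.9]
tool_rot: [0.056, 0.703, 0.707, -0.052]
wrist_force: [0.2, -0.3, 0.1]
opening: 60.0
gripper_force: 0.0
```

>>> jog_arm(
  rows=[
    [[-38,-31,6],0],
    [[-38,-31,6],0],
    [[-38,-31,6],0],
    [[-38,-31,6],0],
    [[-38,-31,6],0],
    [[-38,-31,6],0],
    [[-38,-31,6],0],
    [[-38,-31,6],0],
  ],
)

```text
clock: 11.65
eef_pos: [260.6, -525.5, 253.0]
tool_rot: [0.056, 0.704, 0.707, -0.051]
wrist_force: [0.8, 0.2, 0.4]
opening: 59.9
gripper_force: 0.0
```

>>> jog_arm(
  rows=[
    [[-20,-45,3],0],
    [[-20,-45,3],0],
    [[-20,-45,3],0],
    [[-20,-45,3],0],
    [[-20,-45,3],0],
    [[-30,-38,5],0],
    [[-48,0,6],0],
    [[-48,0,6],0],
  ],
)

```text
clock: 12.45
eef_pos: [-1.6, -754.9, 254.6]
tool_rot: [0.056, 0.705, 0.706, -0.052]
wrist_force: [0.4, -1.3, 1.9]
opening: 60.2
gripper_force: 0.0
```

```bash
python3 s.py
```

```text
12.45 [  -1.6 -754.9  254.6] q [-1.62  0.39  0.88  0.01  1.71 -1.62] F [ 0.4 -1.3  1.9]
[[-0.001  1.     0.006]
 [ 0.988  0.002 -0.151]
 [-0.151  0.006 -0.988]]
```

>>> jog_arm(
  rows=[
    [[-49,0,7],0],
    [[-49,0,7],0],
    [[-49,0,7],0],
    [[-49,0,7],0],
    [[-49,0,7],0],
    [[-49,0,7],0],
    [[-49,0,7],0],
    [[-49,0,7],0],
  ],
)

```text
clock: 13.25
eef_pos: [2.2, -957.1, 201.0]
tool_rot: [0.112, 0.697, 0.7, -0.108]
wrist_force: [-0.2, 0.1, -0.1]
opening: 60.0
gripper_force: 0.0
```

```bash
python3 s.py
```

```text
13.25 [   2.2 -957.1  201. ] q [-1.61  0.98  0.17  0.02  1.68 -1.61] F [-0.2  0.1 -0.1]
[[-0.003  1.     0.006]
 [ 0.952  0.005 -0.307]
 [-0.307  0.005 -0.952]]
```

>>> jog_arm(
  rows=[
    [[-48,0,-5],0],
    [[-48,0,-5],0],
    [[-48,0,-5],0],
    [[-48,0,-5],0],
  ],
)

```text
clock: 13.65
eef_pos: [2.4, -991.1, 232.1]
tool_rot: [0.159, 0.688, 0.691, -0.155]
wrist_force: [0.2, 0.1, -0.6]
opening: 60.2
gripper_force: 0.0
```

```bash
python3 s.py
```

```text
13.65 [   2.4 -991.1  232.1] q [-1.61  0.96  0.17  0.02  1.56 -1.61] F [ 0.2  0.1 -0.6]
[[-0.002  1.     0.006]
 [ 0.902  0.005 -0.433]
 [-0.433  0.005 -0.902]]
```

>>> jog_arm(
  rows=[
    [[-50,0,0],0],
    [[-50,0,0],0],
    [[-50,0,0],0],
    [[-50,0,0],0],
    [[-50,0,0],0],
    [[-50,0,0],0],
    [[-50,0,0],0],
    [[-50,0,0],0],
  ],
)

```text
clock: 14.45
eef_pos: [2.6, -1045.3, 320.3]
tool_rot: [0.251, 0.661, 0.663, -0.247]
wrist_force: [-0.1, -0.0, 0.3]
opening: 59.7
gripper_force: 0.0
```

```bash
python3 s.py
```

```text
14.45 [    2.6 -1045.3   320.3] q [-1.61  0.91  0.17  0.03  1.34 -1.61] F [-0.1 -0.   0.3]
[[-0.     1.     0.006]
 [ 0.751  0.004 -0.66 ]
 [-0.66   0.005 -0.751]]
```

>>> jog_arm(
  rows=[
    [[-50,0,0],0],
    [[-50,0,0],0],
    [[-50,0,0],0],
    [[-50,0,0],0],
    [[-50,0,0],0],
    [[-50,0,0],0],
    [[-50,0,0],0],
  ],
)

```text
clock: 15.15
eef_pos: [2.3, -1052.0, 448.0]
tool_rot: [0.323, 0.629, 0.631, -0.319]
wrist_force: [0.5, 0.3, 0.0]
opening: 60.1
gripper_force: 0.0
```

```bash
python3 d.py 0 0 300 -30 250 200 0 290 0 0 0 450 0 0 0 -200
```

```text
15.15 [    2.3 -1052.    448. ] q [-1.61  0.82  0.17  0.04  1.21 -1.61] F [0.5 0.3 0. ]
[[ 0.001  1.     0.006]
 [ 0.588  0.004 -0.809]
 [-0.809  0.005 -0.588]]
[ 200.6    1.1 -225.1]
[ 117.9  250.8 -160.3]
[  0.4 290.    1.7]
[ 264.5    1.8 -364.1]
[161.8  -0.9 117.6]
```

>>> jog_arm(
  rows=[
    [[27.7,27.1,-30.7],0],
    [[27.7,27.1,-30.7],0],
    [[27.7,27.1,-30.7],0],
    [[27.7,27.1,-30.7],0],
    [[27.7,27.1,-30.7],0],
    [[27.7,27.1,-30.7],0],
    [[27.7,27.1,-30.7],0],
    [[27.7,27.1,-30.7],0],
  ],
)

```text
clock: 15.95
eef_pos: [205.8, -743.3, 419.1]
tool_rot: [0.323, 0.63, 0.63, -0.318]
wrist_force: [0.2, 0.5, 0.5]
opening: 60.1
gripper_force: 0.0
```

```bash
python3 s.py
```

```text
15.95 [ 205.8 -743.3  419.1] q [-1.24 -0.1   1.36 -0.31  0.99 -1.19] F [0.2 0.5 0.5]
[[ 0.003  1.     0.006]
 [ 0.588  0.003 -0.809]
 [-0.809  0.006 -0.588]]
```

Orientation holds at a 54° lean. I'll carry it round to behind the pack.

>>> jog_arm(
  rows=[
    [[27.7,27.1,-30.7],0],
    [[27.7,27.1,-30.7],0],
    [[27.7,27.1,-30.7],0],
    [[27.6,26,-29.4],0],
    [[27.6,26,-29.4],0],
    [[27.6,26,-29.4],0],
    [[27.6,26,-29.4],0],
    [[27.6,26,-29.4],0],
  ],
)

```text
clock: 16.75
eef_pos: [416.1, -419.3, 382.7]
tool_rot: [0.324, 0.63, 0.63, -0.317]
wrist_force: [0.8, -0.5, -0.6]
opening: 60.2
gripper_force: 0.0
```

>>> jog_arm(
  rows=[
    [[27.6,26,-29.4],0],
    [[27.6,26,-29.4],0],
    [[27.6,26,-29.4],0],
    [[27.6,26,-29.4],0],
    [[27.6,26,-29.4],0],
    [[33,-2.6,-35.8],0],
    [[33,-2.6,-35.8],0],
    [[33,-2.6,-35.8],0],
  ],
)

```text
clock: 17.55
eef_pos: [536.7, -73.7, 341.3]
tool_rot: [0.323, 0.63, 0.631, -0.317]
wrist_force: [1.1, -0.0, -0.4]
opening: 60.2
gripper_force: 0.0
```

>>> jog_arm(
  rows=[
    [[33,-2.6,-35.8],0],
    [[33,-2.6,-35.8],0],
    [[33,-2.6,-35.8],0],
    [[33,-2.6,-35.8],0],
    [[33,-2.6,-35.8],0],
    [[33,-2.6,-35.8],0],
  ],
)

```text
clock: 18.15
eef_pos: [520.3, 216.5, 308.1]
tool_rot: [0.323, 0.63, 0.631, -0.317]
wrist_force: [1.7, 0.1, -0.0]
opening: 60.1
gripper_force: 0.0
```

```bash
python3 s.py; python3 - <<'E'
from h import *
c=camera("side");cv2.imwrite("pics/s2.png",c["img"][:,:,::-1])
E
python3 pk.py
```

```text
18.15 [520.3 216.5 308.1] q [ 0.69  0.37  1.05 -0.89  2.21  0.31] F [ 1.7  0.1 -0. ]
[[ 0.003  1.     0.008]
 [ 0.591  0.004 -0.806]
 [-0.806  0.007 -0.591]]
0.76 [[588.9, 181.7], [584.8, 43.5], [477.1, 46.1], [481.2, 181.8]]
top pack 0.64 [800.  -87.4]
top pack 0.58 [543.1 116. ]
top pack 0.55 [783.9 244.3]
side pack 0.91 [534.2 114.6]
side pack 0.9 [796.4 245.5]
side pack 0.78 [788.9 -91.9]
top pack_lead 0.8 [ 713.4 -131.7]
top pack_lead 0.57 [525.3  49.3]
side pack_lead 0.91 [ 705.7 -130.1]
side pack_lead 0.87 [539.5  40.5]
top pack_rear 0.69 [783.7 160.8]
side pack_rear 0.55 [772.3 149.7]
```

View pics/s2.png

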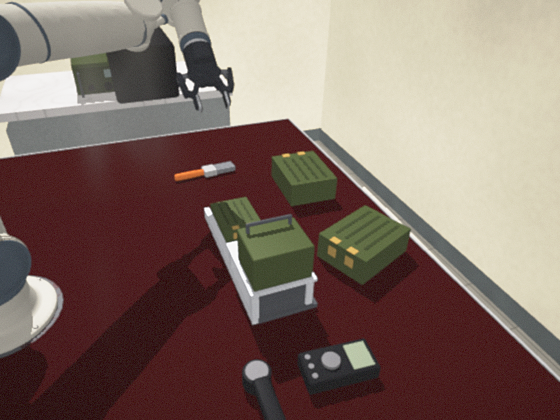

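>>> jog_arm(
  rows=[
    [[38,2,25.4],0],
    [[38,2,25.4],0],
    [[38,2,25.4],0],
    [[38,2,25.4],0],
    [[38,2,25.4],0],
    [[20,1,13],0],
    [[0,0,0],0],
  ],
  hand=46,
)

```text
clock: 19.6
eef_pos: [531.3, 224.4, 51.5]
tool_rot: [0.322, 0.628, 0.631, -0.322]
wrist_force: [0.5, -1.1, 0.2]
opening: 46.4
gripper_force: 0.0
```

```bash
python3 d.py 0 0 0 -10 0 -10 0
```

```text
19.6 [531.3 224.4  51.5] q [ 0.69  0.57  1.26 -0.73  1.93  0.64] F [ 0.5 -1.1  0.2]
[[-0.003  1.     0.002]
 [ 0.586  0.003 -0.81 ]
 [-0.81  -0.001 -0.586]]
[8.1 0.  5.9]
[-5.9 -0.   8.1]
```

>>> jog_arm(
  rows=[
    [[14.5,3,10.5],0],
    [[0,0,0],0],
    [[-4.7,0,6.5],0],
    [[-4.7,0,6.5],0],
    [[-4.7,0,6.5],0],
    [[-4.7,0,6.5],0],
    [[-4.7,0,6.5],0],
  ],
)

```text
clock: 20.3
eef_pos: [536.4, 185.6, 38.6]
tool_rot: [0.322, 0.631, 0.631, -0.317]
wrist_force: [0.2, 6.0, 2.9]
opening: 46.3
gripper_force: 2.8
```

>>> jog_arm(
  rows=[
    [[-4.7,0,6.5],0],
    [[-4.7,0,6.5],0],
    [[-4.7,0,6.5],0],
    [[-4.7,0,6.5],0],
    [[-4.7,0,6.5],0],
    [[-4.7,0,6.5],0],
    [[-4.7,0,6.5],0],
    [[-4.7,0,6.5],0],
  ],
)

```text
clock: 21.1
eef_pos: [536.8, 121.6, 38.6]
tool_rot: [0.323, 0.631, 0.631, -0.316]
wrist_force: [0.1, 6.9, 3.6]
opening: 45.9
gripper_force: 3.7
```

```bash
python3 s.py;python3 pk.py
```

```text
21.1 [536.8 121.6  38.6] q [ 0.56  0.43  1.46 -0.78  1.79  0.61] F [0.1 6.9 3.6]
[[ 0.004  1.     0.008]
 [ 0.592  0.004 -0.806]
 [-0.806  0.008 -0.592]]
0.79 [[585.3, 100.7], [585.1, -29.8], [482.5, -28.8], [482.8, 99.4]]
top pack 0.83 [541.2  47.6]
top pack 0.72 [782.6 250.4]
top pack 0.69 [800.1 -92.3]
side pack 0.89 [791.1 -83.4]
side pack 0.72 [791.5 248.5]
side pack 0.65 [534.8  43.9]
top pack_lead 0.67 [ 703.2 -131.3]
side pack_lead 0.8 [ 710.4 -122.7]
side pack_lead 0.49 [496.9 233.9]
side pack_lead 0.25 [ 583.1 -356.5]
top pack_rear 0.82 [772.6 157.3]
side pack_rear 0.96 [769.2 149.7]
side pack_rear 0.33 [500.8 240.5]
side pack_rear 0.32 [528.  415.8]
```

>>> jog_arm(
  rows=[
    [[-3.6,0,4.8],0],
    [[-3.6,0,4.8],0],
    [[-3.6,0,4.8],0],
    [[-3.6,0,4.8],0],
    [[-3.6,0,4.8],0],
    [[-3.6,0,4.8],0],
    [[-3.6,0,4.8],0],
    [[-3.6,0,4.8],0],
  ],
)

```text
clock: 22.6
eef_pos: [535.8, 74.2, 37.0]
tool_rot: [0.321, 0.63, 0.631, -0.317]
wrist_force: [-2.4, 7.2, -1.8]
opening: 46.1
gripper_force: 3.4
```

>>> jog_arm(
  rows=[
    [[-3.6,0,4.8],0],
    [[-3.6,0,4.8],0],
    [[-3.6,0,4.8],0],
    [[-3.6,0,4.8],0],
    [[-3.6,0,4.8],0],
    [[-3.6,0,4.8],0],
    [[-3.6,0,4.8],0],
    [[-3.6,0,4.8],0],
  ],
)

```text
clock: 23.4
eef_pos: [535.8, 26.1, 37.1]
tool_rot: [0.321, 0.63, 0.631, -0.318]
wrist_force: [-1.5, 5.7, -2.5]
opening: 45.8
gripper_force: 3.0
```

```bash
python3 s.py;python3 pk.py|head -3
```

```text
23.4 [535.8  26.1  37.1] q [ 0.43  0.31  1.62 -0.83  1.68  0.54] F [-1.5  5.7 -2.5]
[[ 0.001  1.     0.005]
 [ 0.592  0.003 -0.806]
 [-0.806  0.003 -0.592]]
0.79 [[584.8, 6.0], [584.8, -44.3], [482.4, -43.1], [482.6, 6.4]]
top pack 0.75 [ 429.7 -404.1]
top pack 0.7 [801.7 -96.4]
```

>>> jog_arm(
  rows=[
    [[5.9,0,-8.1],0],
    [[5.9,0,-8.1],0],
    [[0,0,0],0],
    [[0,0,0],0],
    [[0,0,0],0],
    [[0,0,0],0],
  ],
  hand=4,
)

```text
clock: 24.7
eef_pos: [536.4, 45.2, 38.2]
tool_rot: [0.322, 0.63, 0.631, -0.318]
wrist_force: [-0.8, -0.1, -0.4]
opening: 3.8
gripper_force: 0.0
```

>>> jog_arm(
  rows=[
    [[-3,0,4],0],
    [[-3,0,4],0],
    [[-3,0,4],0],
    [[-3,0,4],0],
    [[-3,0,4],0],
    [[-3,0,4],0],
    [[-3,0,4],0],
    [[-3,0,4],0],
  ],
)

```text
clock: 25.5
eef_pos: [536.4, 6.2, 38.6]
tool_rot: [0.322, 0.63, 0.631, -0.317]
wrist_force: [-2.3, 8.5, -0.2]
opening: 4.3
gripper_force: 4.0
```

>>> jog_arm(
  rows=[
    [[-3,0,4],0],
    [[-3,0,4],0],
    [[-3,0,4],0],
    [[-3,0,4],0],
    [[-2.4,0,3.2],0],
    [[-2.4,0,3.2],0],
    [[0,0,0],0],
  ],
)

```text
clock: 26.2
eef_pos: [536.3, -22.4, 38.6]
tool_rot: [0.322, 0.631, 0.631, -0.318]
wrist_force: [-1.3, 4.0, -0.5]
opening: 4.0
gripper_force: 1.9
```

```bash
python3 s.py; python3 - <<'E'
from h import *
c=camera("top");cv2.imwrite("pics/c3.png",cv2.resize(c["img"][190:280,210:370,::-1],None,fx=5,fy=5,interpolation=cv2.INTER_CUBIC))
E
```

```text
26.2 [536.3 -22.4  38.6] q [ 0.36  0.26  1.68 -0.86  1.62  0.5 ] F [-1.3  4.  -0.5]
[[ 0.002  1.     0.005]
 [ 0.592  0.003 -0.806]
 [-0.806  0.005 -0.592]]
```

View pics/c3.png

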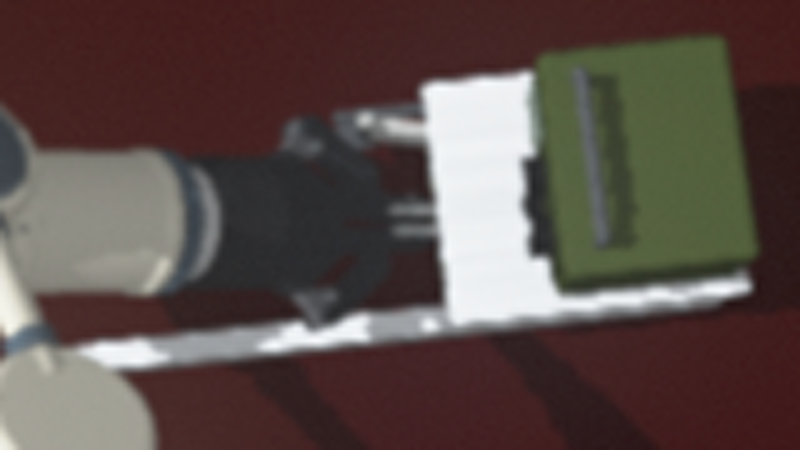

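>>> jog_arm(
  rows=[
    [[-2.2,0,-5.4],0],
    [[-1.8,0,2.4],0],
    [[-1.2,0,1.6],0],
    [[-1.2,0,1.6],0],
    [[0,0,0],0],
  ],
)

```text
clock: 26.75
eef_pos: [537.2, -25.9, 45.2]
tool_rot: [0.323, 0.631, 0.631, -0.317]
wrist_force: [-1.1, 7.4, 3.5]
opening: 4.2
gripper_force: 3.8
```

>>> jog_arm(
  rows=[
    [[-1.2,0,1.6],0],
    [[-1.2,0,1.6],0],
    [[-1.2,0,1.6],0],
    [[0,0,0],0],
  ],
)

```text
clock: 27.15
eef_pos: [537.2, -31.5, 45.2]
tool_rot: [0.322, 0.631, 0.631, -0.317]
wrist_force: [-2.2, 9.6, 4.1]
opening: 4.0
gripper_force: 4.9
```

>>> jog_arm(
  rows=[
    [[-1.2,0,1.6],0],
    [[-1.2,0,1.6],0],
    [[0,0,0],0],
  ],
)

```text
clock: 27.45
eef_pos: [537.2, -35.3, 45.2]
tool_rot: [0.322, 0.631, 0.631, -0.317]
wrist_force: [-3.3, 10.7, 3.8]
opening: 4.0
gripper_force: 5.4
```

>>> jog_arm(
  rows=[
    [[-1.2,0,1.6],0],
    [[-1.2,0,1.6],0],
    [[0,0,0],0],
  ],
)

```text
clock: 27.75
eef_pos: [537.7, -39.1, 45.3]
tool_rot: [0.323, 0.631, 0.631, -0.316]
wrist_force: [-0.8, 11.5, 2.8]
opening: 3.9
gripper_force: 5.4
```

>>> jog_arm(
  rows=[
    [[-1.2,0,1.6],0],
    [[0,0,0],0],
  ],
)

```text
clock: 27.95
eef_pos: [538.0, -39.8, 45.3]
tool_rot: [0.322, 0.631, 0.632, -0.315]
wrist_force: [-1.6, 18.4, 4.6]
opening: 4.1
gripper_force: 9.2
```

>>> jog_arm(
  rows=[
    [[-1.2,0,1.6],0],
    [[0,0,0],0],
  ],
)

```text
clock: 28.15
eef_pos: [538.1, -40.0, 45.4]
tool_rot: [0.322, 0.631, 0.632, -0.314]
wrist_force: [-4.5, 28.9, 7.0]
opening: 4.2
gripper_force: 14.6
```

>>> jog_arm(
  rows=[
    [[1.2,0,-1.6],0],
    [[1.2,0,-1.6],0],
    [[1.2,0,-1.6],0],
    [[1.2,0,-1.6],0],
    [[0,0,0],0],
  ],
)

```text
clock: 28.65
eef_pos: [536.7, -36.7, 44.4]
tool_rot: [0.322, 0.63, 0.631, -0.318]
wrist_force: [0.1, 3.1, 2.6]
opening: 3.9
gripper_force: 1.9
```

>>> jog_arm(
  rows=[
    [[12,0,-16],0],
    [[24,0,-32],0],
    [[24,0,-32],0],
    [[24,0,-32],0],
    [[24,0,-32],0],
    [[0,0,0],0],
  ],
)

```text
clock: 29.25
eef_pos: [536.0, 146.9, 41.4]
tool_rot: [0.322, 0.629, 0.632, -0.318]
wrist_force: [0.6, 0.1, -0.5]
opening: 4.3
gripper_force: 0.0
```

```bash
python3 - <<'E'
from h import *
c=camera("top");a=cv2.resize(c["img"][195:270,265:345,::-1],None,fx=7,fy=7,interpolation=cv2.INTER_CUBIC)
cv2.imwrite("pics/c4.png",a)
E
```

```text
(no output)
```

View pics/c4.png

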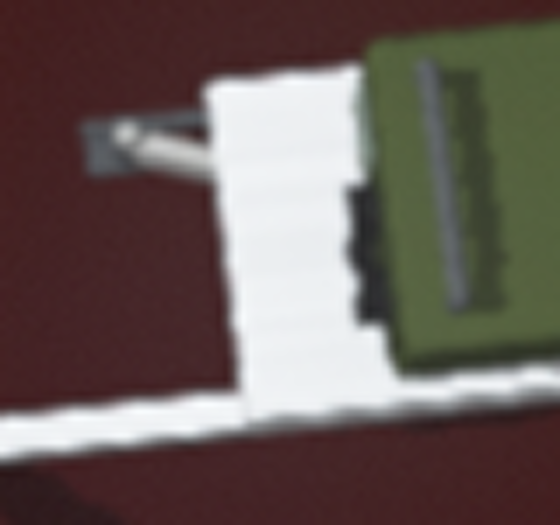

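The crop shows the catch arm, from crop (125,132) to (210,168), back at its resting slope, so it has closed behind the pack. The tool is well clear.

```bash
python3 -c "
from bench import *
print(hand_in())"
```

```text
the job is handed in; nothing more can be done
None
```

I pushed the battery along the rail and under the shelf to the hard stop (29 N at the wrist). The spring catch closed behind it, and I handed the job in at about 29 s with the robot clear; no verdict came back.

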